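# Turn the training card over its spine

### The arm

A 6-joint arm with a two-finger parallel gripper is mounted at the origin on the work surface. World frame = base frame: x ahead of the robot, y to its left, z up, the work surface at z = 0. Lengths are in m, angles in degrees, forces in N, time in s.
With the tool pointing down it reaches from about 0.325 to 0.925 m from the base axis. Payload 3.1 kg.
Tool frame: the origin (TCP) lies midway between the tips of the shut fingers; the grasp point (between the pads) lies 19 mm behind it; x points along the fingers, y is the direction in which the jaws open and shut, and the axes are right-handed (so a half turn about x gives the same grasp; the last joint's range is limited). The gripper opens to 85 mm and grips with 20 to 120 N. Pads are 22 mm wide; open, the fingers measure 114 mm over their backs; the gripper's body (76 mm by 85 mm) begins 54 mm behind the grasp point. The pads swing forward as they close: fully open they stand 13 mm farther back than shut.
Start: joints at [-72.09, 12.427, 92.441, -0, 75.132, -6.429], TCP at [0.258, -0.569, 0.231] pointing down, gripper open.
Joint ranges: [-157.48, 157.48], [-44.54, 120.13], [17.64, 146.25], [-64.5, 244.5], [7.68, 150.69], [-147.95, 147.95]. Speed limits (degrees/s): [159.86, 159.86, 180, 180, 180, 180].

### API

Orientations are given as [roll, pitch, yaw] about the fixed x, y, z axes, in that order (R = Rz(yaw) Ry(pitch) Rx(roll)).
In Python, from rig import robot gives the robot as it stands.
- The arm moves only by the tool drive_tool, never from a script. Its argument "targets" is a list of rows, each a list of 7 numbers: the turn, a rotation vector about the tool's x, y, z in units of 90 degrees (1.0 is 90 degrees), then the shift along the tool's x, y, z in units of 20 cm (1.0 is 20 cm), then the closure, from 0 (fully open) to 1 (shut). In form: [[ax, ay, az, tx, ty, tz, fingers], ...]. A call has 1 to 10 rows; each row is the pose to reach, as a shift and turn from the pose commanded when the call began, along the tool's axes at that moment; what a row does not reach only later rows make up. A row lasts 1/10 s, in which the tool goes at most 50 mm and 8.59 degrees, less where a joint would pass 70% of its speed; a pose out of reach is approached as far as the arm can. A call with a number of a shift or a turn outside -1 to 1 is refused whole. A call with a gripper value outside its range is refused whole. The fingers move at their own pace and stop on an object; "grip_force" is the grip in N (left out, the last holds). Time passes only in rows, so rows that repeat a pose let the fingers close. It gives the time, the measured TCP pose, the force and the opening at its end, in the units of the state.
- robot.read_state(): the state, without advancing time (a new reading comes with each control period).
- robot.grab_frame(name): name is "scene" or "side" or "wrist"; returns a dict with "frame" (420x560x3 uint8, red, green, blue), "range_z" (420x560 float32, m along the optical axis (not along the pixel's ray), 0 where there is no reading), "fx", "fy", "cx", "cy" (pixels), "rvec" (rotation vector, rad) and "tvec" (3), from world to camera coordinates, as OpenCV has them. Camera axes: x right, y down, z forward; pixel columns grow to the right and rows downward; lengths in m; the calibration is good to about 2 mm. A picture is of the moment at which its call begins.
- robot.sign_off(): hands the job in, once; it reports no verdict.
The state is a dict: "t": time; "joint_pos": joint angles; "joint_vel": joint speeds; "effort": joint torques, N m; "ee_pos": TCP position; "eef_rot": TCP orientation; "force": force on the tool from outside, world axes, zero at the start; "torque": the same for the moment, N m; "grip_width": opening from 0.0 (shut) to 1.0 (fully open).
Only numpy, scipy, OpenCV 4.12 (cv2) and the standard library are available. Lean on these libraries where they do the work, as an engineer would, in place of code of your own. Each camera call takes 0.05 s, during which the arm holds its last target. There are 200 camera calls.

### The job

Two ring-bound safety-card stands lie on the classroom table, each with one stiff card standing ajar. On the wider stand only, push that card over the spine with your fingertips so that it lies flat on the stack on the far side, and leave it there. Do it gently and without pinching the card or lifting or dragging its stand, and leave the narrow stand's card and everything else on the table where they are.

Things in the scene. Friction and masses are not known exactly. Their poses are not given: they have to be found in the camera images.
- wide_stand: The wider card stand, to work on; left or right. Loose, 1.6 kg, dark steel base 150 (y) x 270 (x) x 8 mm. Origin: centre of its underside; x points over the spine to the far side (away from the robot), y along the spine, z up. Hinge axis of its leaf: along y at x = 0, 28 mm up. Fixed white board stacks at x 17 to 121 mm on either side, tops 22 mm up
- wide_leaf (a joint): angle (rad) of the wide leaf, a stiff white board 120 mm wide, 4 mm thick, spanning 12 to 120 mm from the hinge. 0: flat on the robot's side (stand's -x); 1.571: upright; 3.142 (stop): flat on the far side (+x). Starts ajar, 0.55 to 1.15, underside facing the robot. Stiff hinge (0.13 N m): stays where left, about 2 N at the edge moves it
- wide_edge (a point): middle of the free edge of the wide leaf, 120 mm from the hinge axis, in the middle of the board's thickness
- narrow_stand: The narrower card stand, to be left alone. Loose, 1.6 kg, dark steel base 95 (y) x 270 (x) x 8 mm. Origin: centre of its underside; x points over the spine to the far side (away from the robot), y along the spine, z up. Hinge axis of its leaf: along y at x = 0, 28 mm up. Fixed white board stacks at x 17 to 121 mm on either side, tops 22 mm up
- narrow_leaf (a joint): angle (rad) of the narrow leaf, a stiff white board 65 mm wide, 4 mm thick, spanning 12 to 120 mm from the hinge. 0: flat on the robot's side (stand's -x); 1.571: upright; 3.142 (stop): flat on the far side (+x). Starts ajar, 0.55 to 1.15, underside facing the robot. Stiff hinge (0.13 N m): stays where left, about 2 N at the edge moves it
- narrow_edge (a point): middle of the free edge of the narrow leaf, 120 mm from the hinge axis, in the middle of the board's thickness
- dropper: small amber dropper bottle, 28 mm across, 65 mm tall, upright between the two card stands; bystander; origin at the centre of its underside
- soap: blue soap bottle, 58 mm across, 160 mm tall, far end of the gap between the stands; bystander; origin at the centre of its underside
- pen: black marker pen 14 mm thick, 120 mm long, lying near the robot, between the stands; bystander; origin at its underside, mid-length
- roll: paper roll standing on end, 120 mm across, 240 mm tall, at the left side; bystander; origin at the centre of its underside
- hardhat: yellow hard hat, about 240 mm across and 140 mm tall, at the right side; bystander; origin at the centre of its underside

How it is judged:
By the outcome, as a careful person would: the job done as asked, in the order asked, and still so for the second after the job is handed in, with the robot touching nothing.
It also fails if it takes over 42 s, if anything falls off the work surface, if the arm or the gripper's body presses on something with over 40 N, if the wrist force passes 120 N, or if a joint passes its speed limit or range.

## Working session

There is one attempt and no reset: what is moved stays moved. The work goes in short steps, Python scripts to look and compute and a tool call to move; the robot and the scene stay as the last step left them, time stands still between calls to the robot, and variables do not carry over. Pictures are saved under pics/ and viewed, about 8 in all and at most 12, crops included, and the job is handed in when it is done.

Besides the shell and the picture viewer there is one more tool, called in YAML: its name, and indented under it one key for each argument. drive_tool: Moves the arm, as the interface text tells. Shifts and turns lie within -1 to 1; 1 stands for 20 cm of shift or 90 degrees of turn. Its arguments: {"type":"object","properties":{"targets":{"type":"array","items":{"type":"array","items":{"type":"number","minimum":-1,"maximum":1}}},"grip_force":{"type":"number"}},"required":["targets"]}

```bash
ls; mkdir -p pics
cat > h.py <<'E'
import numpy as np,cv2
from rig import robot
def grab(n):
    f=robot.grab_frame(n); f['R']=cv2.Rodrigues(np.array(f['rvec'],float))[0]; f['t']=np.array(f['tvec'],float).ravel(); return f
def cloud(f):
    z=f['range_z'].astype(float); v,u=np.indices(z.shape)
    P=np.stack([(u-f['cx'])/f['fx']*z,(v-f['cy'])/f['fy']*z,z],-1)
    W=(P-f['t'])@f['R']; W[z<=0]=np.nan; return W
def save(f,n): cv2.imwrite('pics/'+n,f['frame'][...,::-1])
E
python3 - <<'E'
from h import *
for n in('scene','side'):
    f=grab(n); save(f,n+'1.png'); np.savez('/tmp/'+n,**f); print(n,-f['R'].T@f['t'],f['R'][2])
print(robot.read_state())
E
```

```text
pics
scene [ 1.61937498 -0.60066859  0.80832073] [-0.7345712   0.40755831 -0.54249551]
side [0.35871218 1.03490842 0.71092408] [ 0.18716249 -0.82626548 -0.53127729]
{'t': 0.1, 'joint_pos': array([-7.20887716e+01,  1.24718838e+01,  9.25215275e+01,  1.62038195e-03,
        7.51331605e+01, -6.43182104e+00]), 'joint_vel': array([-0.02553369, -0.00507604, -0.1176706 , -0.01804169,  0.07491499,
       -0.04256681]), 'effort': array([-9.38935991e-04, -3.98072469e+01, -3.04972100e+01, -1.91954941e-04,
        4.16297611e-03, -1.77218402e-05]), 'ee_pos': array([ 0.25738741, -0.5687157 ,  0.23008439]), 'eef_rot': array([-97.14031839,  89.87341846, 107.2023136 ]), 'force': array([0.49318094, 0.23231754, 0.13880749]), 'torque': array([-0.00658477,  0.03625415, -0.04387741]), 'grip_width': 0.9985089944120361}
```

View pics/scene1.png

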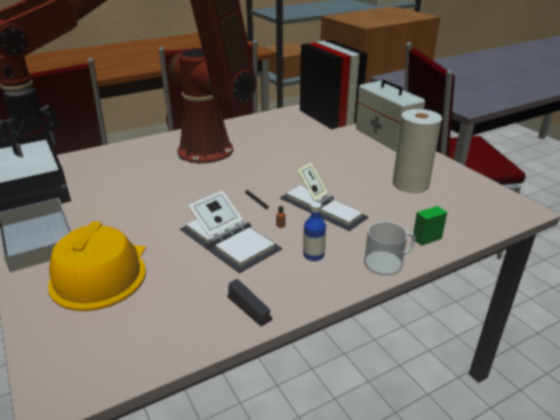

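View pics/side1.png

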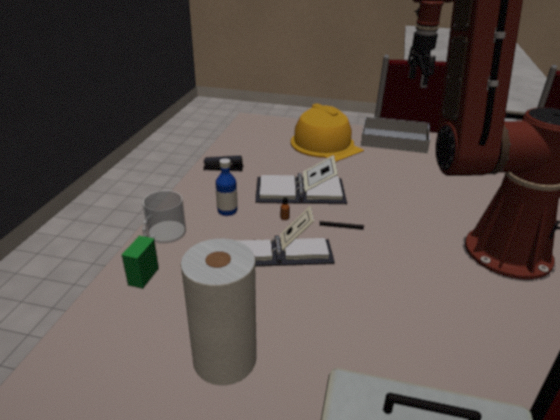

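The scene picture shows the wide stand at about (230, 232), on the robot's right, with its raised card at (216, 213). The narrow stand is at (325, 205), with the dropper (281, 217), soap (315, 238) and pen (257, 199) between the two. The side picture agrees: wide stand at (300, 187), with its raised card at (321, 174).

```bash
cat > m.py <<'E'
from h import *
def ray(f,uv,z):
    d=f['R'].T@np.array([(uv[0]-f['cx'])/f['fx'],(uv[1]-f['cy'])/f['fy'],1]); c=-f['R'].T@f['t']
    return c+d*(z-c[2])/d[2]
E
python3 - <<'E'
from m import *
for n,box in(('scene',(178,284,188,270)),('side',(250,350,152,206))):
    f=dict(np.load('/tmp/'+n+'.npz')); W=cloud(f); g=f['frame'].astype(int)
    u0,u1,v0,v1=box; P=W[v0:v1,u0:u1].reshape(-1,3); c=g[v0:v1,u0:u1].reshape(-1,3)
    ok=np.isfinite(P[:,0])
    for nm,m in(('tbl',(abs(P[:,2])<.003)),('base',(P[:,2]>.004)&(P[:,2]<.013)&(c.max(1)<110)),('stack',(P[:,2]>.017)&(P[:,2]<.027)&(c.min(1)>130)),('leaf',(P[:,2]>.045))):
        m=m&ok; Q=P[m]
        if len(Q)<10: print(n,nm,len(Q));continue
        print(n,nm,len(Q),'min',Q.min(0).round(3),'max',Q.max(0).round(3),'med',np.median(Q,0).round(3))
        if nm in('base','stack'):
            r=cv2.minAreaRect((Q[:,:2]*1000).astype(np.float32)); print('  rect',r)
        if nm=='leaf':
            cc=Q.mean(0); s=np.linalg.svd(Q-cc,full_matrices=False)[2][2]; 
            d=abs((Q-cc)@s); Q=Q[d<.004]; cc=Q.mean(0); s=np.linalg.svd(Q-cc,full_matrices=False)[2][2]; s*=np.sign(s[2])
            top=Q[Q[:,2]>np.percentile(Q[:,2],95)]
            print('  n',s.round(3),'ang',np.arccos(s[2]),'yaw',np.degrees(np.arctan2(s[1],s[0])),'c',cc.round(3),'top',top.mean(0).round(3),top[:,1].min(),top[:,1].max(),Q[:,2].max())
# others
f=dict(np.load('/tmp/scene.npz')); W=cloud(f)
for k,(u,v) in dict(dropper=(281,219),soap=(315,240),pen=(257,199),hat=(97,250),blk=(249,300)).items():
    Q=W[v-4:v+5,u-4:u+5].reshape(-1,3); print(k,np.nanmedian(Q,0).round(3))
g=f['frame'][170:280,170:380,::-1]; cv2.imwrite('pics/crop1.png',cv2.resize(g,None,fx=3.8,fy=3.8,interpolation=cv2.INTER_CUBIC))
E
```

```text
scene tbl 3907 min [ 0.216 -0.336 -0.003] max [0.758 0.11  0.003] med [ 0.508 -0.104 -0.001]
scene base 801 min [ 0.367 -0.267  0.004] max [0.715 0.075 0.013] med [ 0.639 -0.2    0.008]
  rect ((540.0250244140625, -80.77615356445312), (283.594482421875, 354.9012451171875), 19.103551864624023)
scene stack 1262 min [ 0.456 -0.25   0.017] max [ 0.7   -0.078  0.027] med [ 0.628 -0.163  0.021]
  rect ((568.8414306640625, -166.46865844726562), (246.0915985107422, 123.81107330322266), 13.850400924682617)
scene leaf 1197 min [ 0.459 -0.247  0.045] max [ 0.592 -0.001  0.096] med [ 0.511 -0.18   0.068]
  n [0.473 0.062 0.879] ang 0.49700879584620206 yaw 7.480493275160283 c [ 0.51  -0.187  0.07 ] top [ 0.468 -0.162  0.091] -0.20763022986452717 -0.1311977689371097 0.09456503680072248
side tbl 2077 min [ 0.416 -0.433 -0.003] max [ 0.795 -0.044  0.003] med [ 0.648 -0.31   0.   ]
side base 697 min [ 0.426 -0.421  0.004] max [ 0.716 -0.059  0.013] med [ 0.569 -0.116  0.008]
  rect ((592.2572021484375, -252.23094177246094), (269.9252624511719, 340.02435302734375), 13.208817481994629)
side stack 1099 min [ 0.444 -0.252  0.018] max [ 0.702 -0.079  0.026] med [ 0.607 -0.152  0.022]
  rect ((571.4227905273438, -165.17837524414062), (240.89312744140625, 129.66421508789062), 14.32768440246582)
side leaf 639 min [ 0.46  -0.249  0.045] max [0.591 0.003 0.096] med [ 0.513 -0.167  0.069]
  n [ 0.421 -0.011  0.907] ang 0.43468194973690527 yaw -1.4511822556535645 c [ 0.51  -0.173  0.072] top [ 0.466 -0.147  0.094] -0.17490181721256562 -0.12741375118892123 0.09554167559332574
dropper [ 0.591 -0.012  0.03 ]
soap [ 0.77  -0.014  0.069]
pen [ 0.42  -0.005  0.006]
hat [ 0.617 -0.515  0.124]
blk [ 0.855 -0.248  0.039]
```

View pics/crop1.png

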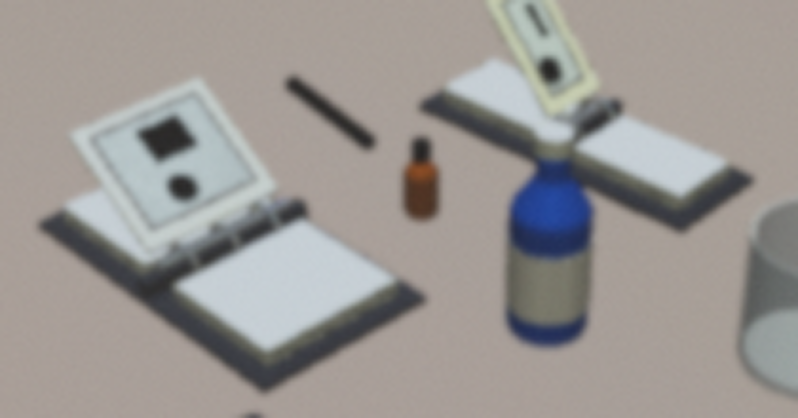

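The crop shows both stands clearly. The wide card's upright edge is away from the viewer (the robot's side), and the dropper and soap are well off its path. Next I'll refine the stand's frame and the leaf angle.

```bash
cat >> m.py <<'E'
O=np.array([.570,-.166,0]); YAW=np.radians(14.)
def axes():
    c,s=np.cos(YAW),np.sin(YAW); return np.array([[c,s,0],[-s,c,0],[0,0,1]])
def loc(P): return (P-O)@axes().T
from scipy.spatial.transform import Rotation as Ro
def tool(): 
    s=robot.read_state(); return s,Ro.from_euler('xyz',s['eef_rot'],degrees=True)
def goal(a,sg):  # a: deg below horizontal
    A=axes(); e=A[0]; x=np.cos(np.radians(a))*e-np.sin(np.radians(a))*A[2]; y=sg*A[1]
    return Ro.from_matrix(np.stack([x,y,np.cross(x,y)],1))
def row(p,G):  # p local tcp
    s,R=tool(); rv=(R.inv()*G).as_rotvec()/(np.pi/2); d=R.inv().apply(O+np.array(p)@axes()-s['ee_pos'])/.2
    return rv.round(3),d.round(3)
E
python3 - <<'E'
from m import *
for n in('scene','side'):
    f=dict(np.load('/tmp/'+n+'.npz')); W=cloud(f); P=W.reshape(-1,3); c=f['frame'].reshape(-1,3).astype(int)
    ok=np.isfinite(P[:,0]); P=P[ok];c=c[ok]; L=loc(P)
    inn=(abs(L[:,0])<.15)&(abs(L[:,1])<.09)
    st=inn&(L[:,2]>.018)&(L[:,2]<.025)&(L[:,0]>.03)&(c.min(1)>110)
    print(n,'far stack z',np.median(L[st,2]),np.percentile(L[st],[1,50,99],axis=0).round(4).tolist(), cv2.minAreaRect((P[st][:,:2]*1000).astype(np.float32)))
    lf=inn&(L[:,2]>.05)&(L[:,0]<-.02); Q=L[lf]
    for k in range(3):
        A=np.c_[Q[:,:2],np.ones(len(Q))]; co=np.linalg.lstsq(A,Q[:,2],rcond=None)[0]; r=abs(A@co-Q[:,2]); Q=Q[r<.004]
    print(' leaf',len(Q),co,'theta',np.arctan(-co[0]),'theta0 from x=0 z',co[2],np.percentile(Q,[.5,50,99.5],axis=0).round(4).tolist())
s,R=tool(); print('R',R.as_matrix().round(3).tolist())
for sg in(1,-1): print(sg,row([-.15,0,.20],goal(55,sg)))
E
```

```text
scene far stack z 0.021136969194918462 [[0.0314, -0.0601, 0.0183], [0.0782, -0.0033, 0.0211], [0.121, 0.0595, 0.0247]] ((645.2631225585938, -148.01858520507812), (94.1901626586914, 123.6352767944336), 14.52150821685791)
 leaf 864 [-0.61666564  0.00231563  0.03088157] theta 0.5525836066412501 theta0 from x=0 z 0.0308815741438147 [[-0.1015, -0.0594, 0.0506], [-0.0667, -0.0039, 0.072], [-0.0295, 0.0604, 0.0939]]
side far stack z 0.022157741534681037 [[0.0308, -0.0588, 0.019], [0.0746, 0.0066, 0.0222], [0.1215, 0.0616, 0.0248]] ((643.8109741210938, -146.07765197753906), (92.41275787353516, 124.32342529296875), 14.411993026733398)
 leaf 536 [-0.62884147  0.0043157   0.03309366] theta 0.5613569530646046 theta0 from x=0 z 0.03309365991715184 [[-0.0988, -0.0608, 0.0503], [-0.0634, 0.0087, 0.0731], [-0.0246, 0.0642, 0.0955]]
R [[-0.001, 0.412, -0.911], [0.002, -0.911, -0.412], [-1.0, -0.002, -0.0]]
1 (array([-1.803, -0.053,  0.568]), array([ 0.154, -1.325, -1.516]))
-1 (array([0.111, 0.388, 0.036]), array([ 0.154, -1.325, -1.516]))
```

drive_tool:
  targets:
    - [0,0,0,-0.25,-0.1,-0.1,1]
    - [0,0,0,-0.25,-0.35,-0.35,1]
    - [0,0,0,-0.25,-0.5,-0.55,1]
    - [0,0,0,-0.25,-0.65,-0.75,1]
    - [0,0,0,-0.25,-0.85,-0.95,1]
    - [0,0,0,-0.25,-1,-1,1]
    - [0,0,0,-0.25,-1,-1,1]
    - [0,0,0,-0.25,-1,-1,1]
  grip_force: 20

```text
t: 0.9
ee_pos: [0.3575, -0.3032, 0.281]
eef_rot: [-4.0, 90.0, -159.5]
force: [-0.1, -0.2, -0.3]
grip_width: 0.001
```

Run:
```python
from m import *
s,R=tool(); print(s['t'],s['ee_pos'],s['joint_pos'].round(1),s['grip_width'])
for a in(55,60): print(row([-.16,0,.16],goal(a,-1)))
```

```text
0.9 [ 0.35752845 -0.30323946  0.28101712] [-48.9  -9.5 109.5  -0.   80.   16.6] 0.0008518830036864319
(array([0.113, 0.388, 0.036]), array([ 0.605, -0.33 , -0.465]))
(array([0.114, 0.333, 0.031]), array([ 0.605, -0.33 , -0.465]))
```

drive_tool:
  targets:
    - [0.028,0.097,0.009,0.15,-0.08,-0.11,1]
    - [0.056,0.19,0.018,0.3,-0.16,-0.22,1]
    - [0.085,0.29,0.027,0.4,-0.24,-0.34,1]
    - [0.113,0.388,0.036,0.5,-0.33,-0.465,1]
    - [0.113,0.388,0.036,0.605,-0.33,-0.465,1]
    - [0.113,0.388,0.036,0.605,-0.33,-0.465,1]
    - [0.113,0.388,0.036,0.605,-0.33,-0.465,1]

```text
t: 1.6
ee_pos: [0.4149, -0.2082, 0.1607]
eef_rot: [179.9, 55.0, 13.6]
force: [-0.4, 0.2, 0.2]
grip_width: -0.001
```

Run:
```python
from m import *
s,R=tool(); print(s['t'],loc(s['ee_pos']),s['joint_pos'].round(1),s['force'])
print(R.as_matrix().round(3).tolist(),goal(55,-1).as_matrix().round(3).tolist())
print(row([-.15,0,.06],goal(55,-1)),row([-.1,0,.06],goal(55,-1)))
f=grab('side'); save(f,'side2.png')
W=cloud(f); L=loc(W); m=(abs(L[...,1])<.03)&(L[...,0]<-.1)&(L[...,0]>-.3)&(L[...,2]>.1)&(L[...,2]<.35)
T=L[m]-loc(s['ee_pos']); T=T@axes()@R.as_matrix()  # tool coords
for lo in(-.15,-.1,-.07,-.05,-.03,-.01):
    q=T[(T[:,0]>lo)&(T[:,0]<lo+.02)]
    if len(q)>3: print(lo,len(q),q.min(0).round(3),q.max(0).round(3))
```

```text
1.6 [-0.16075644 -0.0034427   0.16072975] [-57.  -14.7 133.7  40.9  55.7  -2.8] [-0.43521718  0.1872783   0.24553478]
[[0.557, 0.237, -0.796], [0.135, -0.972, -0.194], [-0.819, 0.001, -0.573]] [[0.557, 0.242, -0.795], [0.139, -0.97, -0.198], [-0.819, 0.0, -0.574]]
(array([-0.002,  0.   , -0.002]), array([ 0.443, -0.018,  0.245])) (array([-0.002,  0.   , -0.002]), array([ 0.587, -0.019,  0.04 ]))
-0.15 144 [-0.15  -0.033 -0.041] [-0.13   0.01   0.033]
-0.1 80 [-0.1   -0.033 -0.024] [-0.08   0.024  0.017]
-0.07 74 [-0.07  -0.033 -0.02 ] [-0.05   0.027  0.009]
-0.05 69 [-0.05  -0.032 -0.018] [-0.03   0.026  0.01 ]
-0.03 63 [-0.03  -0.016 -0.014] [-0.01   0.01   0.009]
-0.01 27 [-0.01  -0.012 -0.014] [0.001 0.01  0.008]
```

View pics/side2.png

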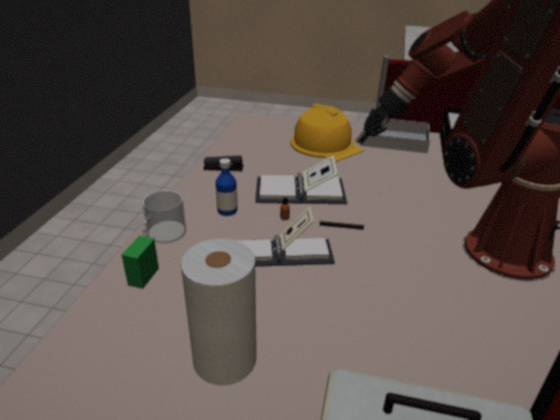

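The side picture shows the shut, tilted gripper at about (370, 130). It is clear of everything, and both cards are unchanged. Next I go down to the robot's side of the card, then under its edge.

drive_tool:
  targets:
    - [0,0,0,0.15,-0.01,0.08,1]
    - [0,0,0,0.3,-0.018,0.16,1]
    - [0,0,0,0.4,-0.018,0.22,1]
    - [0,0,0,0.443,-0.018,0.245,1]
    - [0,0,0,0.443,-0.018,0.245,1]

```text
t: 2.15
ee_pos: [0.4255, -0.2017, 0.06]
eef_rot: [179.9, 55.0, 13.8]
force: [-1.1, -0.2, 0.9]
grip_width: 0.002
```

```bash
cat > way.py <<'E'
from m import *
import sys
def way(deg,over=0.):
    a=np.radians(55); n=np.array([np.sin(a),np.cos(a)]); b=np.array([np.cos(a),-np.sin(a)])
    th=np.radians(deg); t=np.array([np.sin(th),np.cos(th)]); o=np.array([-np.cos(th),np.sin(th)]); H=np.array([0,.028])
    if th<a: p=H+.12*o-.002*t-.012*n+.025*b
    elif deg<145: p=H+.095*o-.002*t-.012*n
    else: p=H+.095*o-.002*t+.010*n-.022*n.dot(o)*o
    return p+over*t
s,R=tool(); print(s['t'],loc(s['ee_pos']).round(4),s['joint_pos'].round(1),s['force'].round(2))
for d in map(float,sys.argv[1:]):
    p=way(d); print(d,p.round(4),*row([p[0],0,p[1]],goal(55,-1)))
E
python3 way.py 28 32 36 40 45 50 55 60 65 70 75 80
```

```text
2.15 [-0.1488  0.0003  0.06  ] [-55.   -0.3 135.6  51.3  43.3 -17. ] [-1.09 -0.2   0.91]
28.0 [-0.1024  0.0552] [-0.001 -0.    -0.001] [ 0.153  0.001 -0.177]
32.0 [-0.0983  0.0625] [-0.001 -0.    -0.001] [ 0.134  0.001 -0.214]
36.0 [-0.0937  0.0696] [-0.001 -0.    -0.001] [ 0.119  0.001 -0.253]
40.0 [-0.0887  0.0762] [-0.001 -0.    -0.001] [ 0.106  0.001 -0.293]
45.0 [-0.0818  0.0841] [-0.001 -0.    -0.001] [ 0.094  0.001 -0.344]
50.0 [-0.0742  0.0913] [-0.001 -0.    -0.001] [ 0.086  0.001 -0.396]
55.0 [-0.066   0.0978] [-0.001 -0.    -0.001] [ 0.083  0.001 -0.448]
60.0 [-0.0591  0.1024] [-0.001 -0.    -0.001] [ 0.084  0.001 -0.489]
65.0 [-0.0518  0.1064] [-0.001 -0.    -0.001] [ 0.088  0.001 -0.531]
70.0 [-0.0442  0.1097] [-0.001 -0.    -0.001] [ 0.096  0.001 -0.571]
75.0 [-0.0363  0.1124] [-0.001 -0.    -0.001] [ 0.108  0.001 -0.611]
80.0 [-0.0283  0.1143] [-0.001 -0.    -0.001] [ 0.123  0.001 -0.65 ]
```

drive_tool:
  targets:
    - [0,0,0,0.1,0,-0.1,1]
    - [0,0,0,0.153,0,-0.177,1]
    - [0,0,0,0.142,0,-0.195,1]
    - [0,0,0,0.134,0,-0.214,1]
    - [0,0,0,0.126,0,-0.234,1]
    - [0,0,0,0.119,0,-0.253,1]
    - [0,0,0,0.112,0,-0.273,1]
    - [0,0,0,0.106,0,-0.293,1]
    - [0,0,0,0.1,0,-0.318,1]
    - [0,0,0,0.094,0,-0.344,1]

```text
t: 3.15
ee_pos: [0.4897, -0.1842, 0.0839]
eef_rot: [180.0, 55.0, 13.8]
force: [-1.7, -1.1, -0.3]
grip_width: 0.0
```

```bash
python3 way.py 45 50 55 60 65 70 75 80 85 90
cat > chk.py <<'E'
from m import *
import sys
for n in('scene','side'):
    f=grab(n); save(f,n+sys.argv[1]+'.png'); W=cloud(f); P=W.reshape(-1,3); c=f['frame'].reshape(-1,3).astype(int)
    ok=np.isfinite(P[:,0]); P=P[ok];c=c[ok]; L=loc(P); inn=(abs(L[:,0])<.16)&(abs(L[:,1])<.1)
    for nm,m in(('far',L[:,0]>.02),('near',L[:,0]<-.02)):
        st=inn&(L[:,2]>.017)&(L[:,2]<.034)&m&(c.min(1)>110)
        if st.sum()>50: print(n,nm,st.sum(),np.percentile(L[st],[1,50,99],axis=0).round(4).tolist(),np.array(cv2.minAreaRect((P[st][:,:2]*1000).astype(np.float32))[2]).round(1))
    lf=inn&(L[:,2]>.045)&(L[:,2]<.155)&(c.min(1)>110)&(abs(L[:,1])<.065); Q=L[lf]
    if len(Q)>30: print(n,'leaf',len(Q),'med angle',np.degrees(np.median(np.arctan2(Q[:,2]-.028,-Q[:,0]))).round(1),'zmax',np.percentile(Q[:,2],99.5).round(3))
E
python3 chk.py 3
```

```text
3.15 [-0.0823  0.0018  0.0839] [-45.5   1.1 130.4  49.6  40.4  -6. ] [-1.74 -1.15 -0.29]
45.0 [-0.0818  0.0841] [-0.002 -0.    -0.001] [ 0.001  0.009 -0.003]
50.0 [-0.0742  0.0913] [-0.002 -0.    -0.001] [-0.007  0.009 -0.055]
55.0 [-0.066   0.0978] [-0.002 -0.    -0.001] [-0.01   0.009 -0.107]
60.0 [-0.0591  0.1024] [-0.002 -0.    -0.001] [-0.009  0.009 -0.148]
65.0 [-0.0518  0.1064] [-0.002 -0.    -0.001] [-0.005  0.009 -0.19 ]
70.0 [-0.0442  0.1097] [-0.002 -0.    -0.001] [ 0.004  0.008 -0.23 ]
75.0 [-0.0363  0.1124] [-0.002 -0.    -0.001] [ 0.015  0.008 -0.27 ]
80.0 [-0.0283  0.1143] [-0.002 -0.    -0.001] [ 0.03   0.008 -0.309]
85.0 [-0.0201  0.1156] [-0.002 -0.    -0.001] [ 0.049  0.008 -0.346]
90.0 [-0.0118  0.1161] [-0.002 -0.    -0.001] [ 0.07   0.008 -0.381]
scene far 1024 [[0.022, -0.0605, 0.0176], [0.0731, -0.0038, 0.0211], [0.1206, 0.0585, 0.025]] 13.9
scene near 253 [[-0.1207, -0.0599, 0.0174], [-0.0736, -0.0432, 0.021], [-0.0205, 0.0445, 0.0248]] 14.0
scene leaf 1183 med angle 44.8 zmax 0.113
side far 693 [[0.0211, -0.0587, 0.0188], [0.0714, 0.006, 0.0223], [0.1215, 0.0618, 0.0257]] 15.0
side near 544 [[-0.1178, -0.0543, 0.0186], [-0.0774, 0.0176, 0.0222], [-0.0227, 0.0628, 0.0257]] 12.9
side leaf 428 med angle 47.9 zmax 0.115
```

View pics/scene3.png

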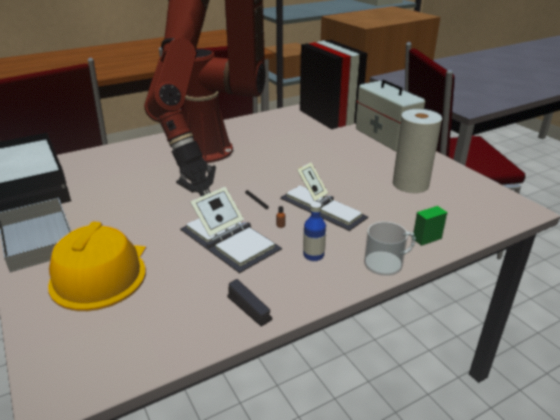

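The card at (218, 212) is riding up on the fingertips at about 45°, as the model predicted. The stand hasn't moved and forces are about 2 N. I'll keep following the arc.

drive_tool:
  targets:
    - [0,0,0,-0.004,0.004,-0.03,1]
    - [0,0,0,-0.007,0.008,-0.06,1]
    - [0,0,0,-0.01,0.008,-0.107,1]
    - [0,0,0,-0.009,0.008,-0.148,1]
    - [0,0,0,-0.005,0.008,-0.19,1]
    - [0,0,0,0.004,0.008,-0.23,1]
    - [0,0,0,0.015,0.008,-0.27,1]
    - [0,0,0,0.03,0.008,-0.309,1]
    - [0,0,0,0.049,0.008,-0.346,1]
    - [0,0,0,0.07,0.008,-0.381,1]

```text
t: 4.25
ee_pos: [0.5595, -0.1691, 0.1165]
eef_rot: [179.9, 54.9, 13.7]
force: [-2.1, 0.1, 0.3]
grip_width: 0.001
```

```bash
python3 way.py 95 100 105 110 115 120 125 130 135 140; python3 chk.py 4
```

```text
4.25 [-0.0109 -0.0004  0.1165] [-37.5   3.4 123.3  45.4  39.    6.1] [-2.08  0.07  0.34]
95.0 [-0.0035  0.1159] [-0.001 -0.001 -0.002] [ 0.023 -0.002 -0.028]
100.0 [0.0047 0.115 ] [-0.001 -0.001 -0.002] [ 0.051 -0.002 -0.06 ]
105.0 [0.0128 0.1134] [-0.001 -0.001 -0.002] [ 0.081 -0.003 -0.088]
110.0 [0.0208 0.1111] [-0.001 -0.001 -0.002] [ 0.113 -0.003 -0.114]
115.0 [0.0285 0.1081] [-0.001 -0.001 -0.002] [ 0.148 -0.003 -0.137]
120.0 [0.0359 0.1044] [-0.001 -0.001 -0.002] [ 0.184 -0.003 -0.157]
125.0 [0.043  0.1001] [-0.001 -0.001 -0.002] [ 0.222 -0.003 -0.173]
130.0 [0.0497 0.0952] [-0.001 -0.001 -0.002] [ 0.261 -0.003 -0.187]
135.0 [0.0559 0.0897] [-0.001 -0.001 -0.002] [ 0.302 -0.003 -0.196]
140.0 [0.0617 0.0837] [-0.001 -0.001 -0.002] [ 0.343 -0.004 -0.203]
scene far 1029 [[0.0208, -0.0602, 0.0178], [0.073, -0.0036, 0.021], [0.1209, 0.0593, 0.025]] 14.3
scene near 341 [[-0.1215, -0.0602, 0.0175], [-0.0847, -0.0379, 0.0209], [-0.0222, 0.0173, 0.025]] 13.7
scene leaf 131 med angle 89.0 zmax 0.149
side far 696 [[0.0212, -0.0583, 0.0185], [0.0714, 0.0069, 0.0222], [0.1215, 0.0621, 0.0257]] 13.0
side near 645 [[-0.1173, -0.0559, 0.0186], [-0.0694, 0.0074, 0.0222], [-0.0213, 0.0622, 0.0257]] 13.2
```

drive_tool:
  targets:
    - [0,0,0,0.023,0,-0.028,1]
    - [0,0,0,0.051,0,-0.06,1]
    - [0,0,0,0.081,0,-0.088,1]
    - [0,0,0,0.113,0,-0.114,1]
    - [0,0,0,0.148,0,-0.137,1]
    - [0,0,0,0.184,0,-0.157,1]
    - [0,0,0,0.222,0,-0.173,1]
    - [0,0,0,0.261,0,-0.187,1]
    - [0,0,0,0.302,0,-0.196,1]
    - [0,0,0,0.343,0,-0.203,1]

```text
t: 5.35
ee_pos: [0.6295, -0.1514, 0.0825]
eef_rot: [180.0, 55.0, 13.8]
force: [-0.3, -0.6, 1.3]
grip_width: 0.001
```

```bash
python3 way.py 140 145 150 155 160 165 170 175 180; python3 chk.py 5
```

```text
5.35 [ 0.0612 -0.0003  0.0825] [-30.9  13.4 116.5  47.7  33.    8.3] [-0.31 -0.61  1.34]
140.0 [0.0617 0.0837] [-0.001 -0.    -0.001] [-0.004 -0.001 -0.005]
145.0 [0.0668 0.0772] [-0.001 -0.    -0.001] [ 0.038 -0.001 -0.008]
150.0 [0.0705 0.072 ] [-0.001 -0.    -0.001] [ 0.07  -0.001 -0.008]
155.0 [0.0738 0.0665] [-0.001 -0.    -0.001] [ 0.102 -0.001 -0.006]
160.0 [0.0768 0.0608] [-0.001 -0.    -0.001] [ 0.134 -0.002 -0.002]
165.0 [0.0795 0.0549] [-0.001 -0.    -0.001] [ 0.165 -0.002  0.005]
170.0 [0.0818 0.0487] [-0.001 -0.    -0.001] [ 0.197 -0.002  0.013]
175.0 [0.0837 0.0423] [-0.001 -0.    -0.001] [ 0.229 -0.002  0.023]
180.0 [0.0852 0.0357] [-0.001 -0.    -0.001] [ 0.26  -0.002  0.036]
scene far 1032 [[0.0215, -0.0603, 0.0174], [0.0731, -0.0035, 0.0211], [0.1206, 0.0589, 0.0249]] 13.9
scene near 788 [[-0.1204, -0.0595, 0.0174], [-0.0697, -0.0065, 0.0211], [-0.0213, 0.0554, 0.0248]] 13.7
scene leaf 119 med angle 139.4 zmax 0.122
side far 573 [[0.022, -0.0585, 0.0182], [0.0805, 0.0169, 0.0221], [0.1217, 0.0618, 0.0256]] 14.2
side near 647 [[-0.1175, -0.0562, 0.0187], [-0.0697, 0.0067, 0.0224], [-0.0213, 0.064, 0.0255]] 13.0
side leaf 379 med angle 140.0 zmax 0.107
```

View pics/scene5.png

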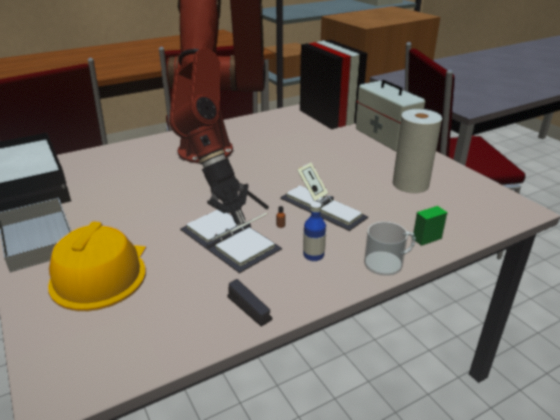

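The card, seen edge-on at (240, 223), is at about 140° on the far side, and the stand and neighbours are still in place. Next is the last part of the arc, down to flat.

drive_tool:
  targets:
    - [0,0,0,0.038,0,-0.008,1]
    - [0,0,0,0.07,0,-0.008,1]
    - [0,0,0,0.102,0,-0.006,1]
    - [0,0,0,0.134,0,-0.002,1]
    - [0,0,0,0.165,0,0.005,1]
    - [0,0,0,0.197,0,0.013,1]
    - [0,0,0,0.229,0,0.023,1]
    - [0,0,0,0.25,0,0.032,1]
    - [0,0,0,0.26,0,0.036,1]
    - [0,0,0,0.26,0,0.036,1]

```text
t: 6.45
ee_pos: [0.6521, -0.1458, 0.0359]
eef_rot: [-180.0, 55.0, 13.8]
force: [0.5, 0.5, -0.8]
grip_width: -0.0
```

```bash
python3 way.py 180; python3 chk.py 6
```

```text
6.45 [ 0.0846 -0.0003  0.0359] [-29.   20.4 114.1  53.5  29.    3. ] [ 0.53  0.5  -0.83]
180.0 [0.0852 0.0357] [-0.002  0.    -0.001] [ 0.003 -0.001 -0.002]
scene far 916 [[0.0211, -0.0609, 0.0182], [0.0871, -0.0195, 0.0296], [0.1213, 0.0594, 0.0335]] 13.3
scene near 562 [[-0.1217, -0.0597, 0.0173], [-0.077, -0.0228, 0.0211], [-0.0211, 0.042, 0.0245]] 13.3
scene leaf 37 med angle 142.5 zmax 0.12
side far 584 [[0.0212, -0.0585, 0.0189], [0.0659, 0.0318, 0.0309], [0.1214, 0.0628, 0.0338]] 13.5
side near 650 [[-0.1176, -0.0557, 0.0187], [-0.0694, 0.0065, 0.0222], [-0.021, 0.0625, 0.0256]] 13.8
```

drive_tool:
  targets:
    - [0,0,0,0.004,0,0.003,1]
    - [0,0,0,0.008,0,0.006,1]
    - [0,0,0,0.008,0,0.006,1]

```text
t: 6.85
ee_pos: [0.6524, -0.146, 0.0347]
eef_rot: [179.9, 54.9, 13.8]
force: [-0.0, 0.9, 0.5]
grip_width: 0.001
```

drive_tool:
  targets:
    - [0,0,0,0.004,0,0.003,1]
    - [0,0,0,0.008,0,0.006,1]
    - [0,0,0,0.008,0,0.006,1]

```text
t: 7.15
ee_pos: [0.6527, -0.146, 0.0342]
eef_rot: [179.9, 54.9, 13.8]
force: [-8.5, 1.4, 11.7]
grip_width: 0.002
```

The force jumped to 12 N, so the card is against its stop. I'll lift straight off it.

drive_tool:
  targets:
    - [0,0,0,-0.012,0,-0.009,1]
    - [0,0,0,-0.08,0,-0.057,1]
    - [0,0,0,-0.2,0,-0.14,1]
    - [0,0,0,-0.35,0,-0.245,1]
    - [0,0,0,-0.5,0,-0.3,1]
    - [0,0,0,-0.7,0,-0.3,1]
    - [0,0,0,-0.9,0,-0.3,1]
    - [0,0,0,-0.9,0,-0.3,1]

```text
t: 7.95
ee_pos: [0.6007, -0.161, 0.2205]
eef_rot: [179.2, 54.6, 13.1]
force: [0.6, -0.4, 0.6]
grip_width: -0.004
```

```bash
python3 way.py 180; python3 chk.py 7
python3 - <<'E'
from m import *
f=dict(np.load('/tmp/scene.npz')); g=grab('scene'); W0=cloud(f);W1=cloud(g)
for k,(u,v) in dict(dropper=(281,219),soap=(315,240),pen=(257,199),hat=(97,250),narrow=(313,180),nstack=(342,213)).items():
    s=np.s_[v-3:v+4,u-3:u+4]; print(k,(np.nanmedian(W1[s].reshape(-1,3),0)-np.nanmedian(W0[s].reshape(-1,3),0)).round(4),abs(f['frame'][s].astype(int)-g['frame'][s]).mean().round(1))
L=loc(W1.reshape(-1,3)); Q=L[(L[:,0]>.03)&(L[:,0]<.115)&(abs(L[:,1])<.055)&(L[:,2]<.05)]
print('leaf plane',np.linalg.lstsq(np.c_[Q[:,:2],np.ones(len(Q))],Q[:,2],rcond=None)[0].round(4),np.median(Q[:,2]))
E
```

```text
7.95 [ 0.031  -0.0026  0.2205] [-33.6  -2.2 115.9  35.7  46.3  22. ] [ 0.62 -0.4   0.61]
180.0 [0.0852 0.0357] [ 0.    -0.004 -0.006] [ 0.91  -0.022  0.314]
scene far 1045 [[0.0213, -0.0607, 0.0179], [0.0768, -0.0121, 0.0288], [0.1213, 0.0582, 0.0332]] 14.4
scene near 824 [[-0.1216, -0.0593, 0.0174], [-0.0704, -0.0028, 0.021], [-0.0221, 0.0597, 0.0252]] 14.8
side far 663 [[0.0213, -0.0564, 0.0196], [0.0685, 0.0214, 0.0301], [0.1211, 0.063, 0.0333]] 13.9
side near 643 [[-0.1175, -0.0563, 0.0187], [-0.069, 0.0073, 0.0222], [-0.0215, 0.0633, 0.0258]] 13.7
dropper [-0.0005 -0.0016 -0.0006] 1.0
soap [ 0.0005 -0.0012 -0.0004] 1.0
pen [0.0013 0.0001 0.0001] 0.8
hat [-0.0014  0.0001 -0.001 ] 0.6
narrow [ 0.0003  0.0004 -0.0005] 0.9
nstack [ 0.0003 -0.001  -0.0002] 0.9
leaf plane [ 3.4455 -3.7231 -0.387 ] 0.028706907004953767
```

View pics/scene7.png

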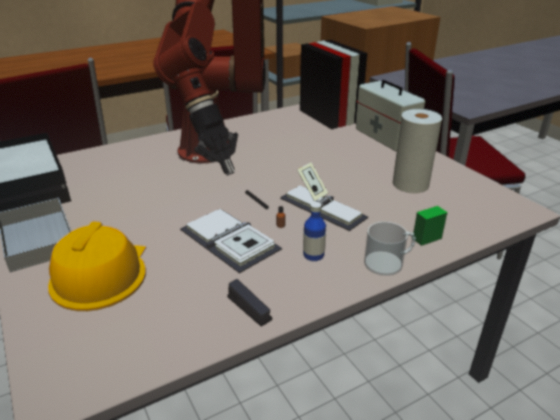

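The card lies on the far stack at (245, 243), the gripper is clear and everything else is in place. That plane fit was spoiled by stray points, so I'll redo it and then hand in.

Run:
```python
from m import *
for n in('scene','side'):
    L=loc(cloud(grab(n)).reshape(-1,3)); Q=L[(L[:,0]>.03)&(L[:,0]<.115)&(abs(L[:,1])<.055)&(L[:,2]<.05)&(L[:,2]>.015)]
    print(n,len(Q),np.linalg.lstsq(np.c_[Q[:,:2],np.ones(len(Q))],Q[:,2],rcond=None)[0].round(4),np.median(Q[:,2]))
s=robot.read_state(); print(s['t'],s['joint_vel'].round(2),robot.sign_off())
```

```text
scene 792 [-0.0119 -0.0009  0.0301] 0.02941595307531856
side 518 [-0.0021 -0.0164  0.0303] 0.030455421350500618
the job is handed in; nothing more can be done
8.2 [0.15 0.54 0.08 0.03 0.09 0.1 ] None
```

The wide stand's card now lies flat on the far stack, and I handed the job in at about 8.2 s. I slid the shut fingertips, tilted, under the card and pushed it over the spine along its hinge arc. I then pressed it lightly onto its stop and lifted the arm clear.

**Card:** its top measures 29.4 mm high in the scene view and 30.5 mm in the side view, against 30 mm expected. It slopes by less than about 1°.

**Wide stand:** the last checks put it within about 1 mm of where it started. Its measured yaw scattered between 13.7° and 14.8°, against about 14° at the start, which is measurement noise.

**Other items:** the narrow stand and its card, the dropper, soap, pen and hard hat show no change beyond about 2 mm of noise. I compared the paper roll only by eye.

**Forces:** the readings I took stayed around 2 N during the push. The final press reached about 12 N up and 8.5 N sideways, and I backed off straight away.

**Failed check:** my first flatness fit was thrown off by stray depth points. I redid it with those removed, and the card figures above come from the second fit.

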